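Open the print head of a specimen-label printer for a new roll

ROBOT

A 7-joint arm with a two-finger parallel gripper is mounted at the origin on the work surface. World frame = base frame: x ahead of the robot, y to its left, z up, the work surface at z = 0. Lengths are in m, angles in rad, forces in N, time in s.
With the tool pointing down it reaches from about 0.35 to 0.9 m from the base axis. Payload 8.1 kg.
Tool frame: the origin (TCP) lies where the fingers leave the gripper's body, on its centre line; the fingertips stand 66 mm ahead of it and the grasp point (between the pads) lies 47 mm ahead of it (arm.tip_reach is the distance from the TCP to the fingertips, in m); z points along the fingers, y is the direction in which the jaws open and shut (so a half turn about z gives the same grasp; the last joint's range is limited). The gripper opens to 92 mm and grips with 3 to 60 N. Pads are 19 mm wide; open, the fingers measure 130 mm over their backs; the gripper's body (75 mm by 190 mm) begins 47 mm behind the grasp point.
Start: joints at [-1.361, 0.434, 0.025, 1.573, -0.012, 1.134, -0.075], TCP at [0.192, 0.595, 0.292] pointing down, gripper open.
Joint ranges: [-2.62, 2.62], [-0.44, 2.09], [-1.27, 1.32], [0.08, 2.57], [-1.32, 4.46], [0.12, 2], [-2.74, 2.74]. Speed limits (rad/s): [2.22, 2.22, 3.01, 3.01, 3.14, 3.14, 3.14].

INTERFACE

Orientations are given as a rotation vector (axis times angle).
In Python, from cell import arm gives the robot as it stands.
- The arm moves only by the tool carry_out, never from a script. Its argument "plan" is a list of rows, each a list of 5 numbers: the shift along the world's x, y, z in cm, then the turn about the world's z in rad, then the finger opening in cm, from 0 to 9.18. In form: [[tx, ty, tz, spin, fingers], ...]. A call has 1 to 20 rows; each row is the pose to reach, as a shift and turn from the pose measured when the call began; what a row does not reach only later rows make up. A row lasts 1/10 s, in which the tool goes at most 50 mm and 8.59 degrees, less where a joint would pass 70% of its speed; a pose out of reach is approached as far as the arm can. A call with a gripper value outside its range is refused whole. The fingers move at their own pace and stop on an object; "squeeze" is the grip in N (left out, the last holds). Time passes only in rows, so rows that repeat a pose let the fingers close. It gives the time, the measured TCP pose, the force and the opening at its end, in the units of the state.
- arm.observe(): the state, without advancing time (a new reading comes with each control period).
- arm.get_image(name): name is "scene" or "top" or "wrist"; returns (picture, depth): 400x640x3 uint8, red, green, blue; 400x640 float32, m along the optical axis (not along the pixel's ray), 0 where there is no reading.
- arm.get_calibration(name): a dict with "intrinsics" (3x3 intrinsics, pixels), "rvec" (rotation vector, rad) and "tvec" (3), from world to camera coordinates, as OpenCV has them; the wrist camera has in their place "tool_from_camera" (4x4, takes a point from camera to tool coordinates, whose origin is the TCP and whose axes are the flange's). Camera axes: x right, y down, z forward; pixel columns grow to the right and rows downward; lengths in m; the calibration is good to about 2 mm. A picture is of the moment at which its call begins: read the wrist's pose just before it. get_calibration takes no time and is no camera call.
- arm.sign_off(): hands the job in, once; it reports no verdict.
The state is a dict: "clock": time; "joints": joint angles; "dq": joint speeds; "joint_efforts": joint torques, N m; "position": TCP position; "ee_rot": TCP orientation; "force": force on the tool from outside, world axes, zero at the start; "ft_torque": the same for the moment, N m; "width": opening from 0.0 (shut) to 1.0 (fully open).
Only numpy, scipy, OpenCV 4.12 (cv2) and the standard library are available. Lean on these libraries where they do the work, as an engineer would, in place of code of your own. Each camera call takes 0.05 s, during which the arm holds its last target. There are 200 camera calls.

TASK

Make the label printer ready for a new roll: push the print-head lever backwards, away from the label exit, past the notch half way where the head is only unclamped, right to its end stop so that the head stands fully open, and push the roll guide outwards along its hanger, away from the wall, as far as it goes. Do it with light pushes of the fingertips: do not pinch or force the plastic parts, pick nothing up, and leave everything else on and around the printer where it is.

Things in the scene. Friction and masses are not known exactly. Their poses are not given: they have to be found in the camera images.
- printer: Label printer 240 x 400 x 246 mm, fixed, cover folded open on top. Origin: centre of its underside on the bench. Its +x points to the closed housing (x +30 to +145 mm, top 246 mm high), its open bay (x -120 to +30, floor 30 mm high) faces -x; labels come out at the front end, y = +200. Roll hanger: flat bar along x at y = -90, top 146 mm high, end plate at x = -121, up to 157 mm high.
- head_lever (a joint): Angle (rad) of the black print-head lever, about the printer's x axis. 0: clamped, leaning 0.12 rad from upright to the front (printer +y); 0.5: first notch, leaning 0.38 rad to the rear (-y), head only unclamped; 1.0: end stop, leaning 0.88 rad to the rear, head open. A sprung detent pulls it into 0, 0.5 and 1.0; leaving each takes about 4 to 8 N at the tip. It stays put.
- lever_tip (a point): Top end of the lever's thumb paddle, 73 mm from the pivot. The paddle is 36 mm wide (along printer x), 11 mm thick and covers the last 26 mm; below it the arm is 16 mm wide and 9 mm thick.
- lever_pivot (a point): Lever's pivot, at x = -55, y = +90 mm in the printer, 165 mm above the bench; axes as the printer's. Below it is the head bridge (y +47 to +123, top 152 mm high) with two lugs beside the lever's hub up to 175 mm. Wall of the housing 85 mm away in +x; open on the -x side; nothing else in the lever's swing.
- roll_guide (a joint): Position (m) of the roll guide on its hanger. 0: innermost (inner face 78 mm from the housing wall); 0.052: outer stop, away from the wall (printer -x). Slides with about 1.5 N and stays where it is left.
- guide_face (a point): Point on the inner face (towards the housing wall) of the roll guide, 195 mm above the bench, on its mid line; axes as the printer's. The guide is an upright grey plate 6 mm thick, 46 mm wide (along printer y), with a round top 20 mm above this point. Between it and the wall all is empty above the hanger bar.
- empty_core: Empty cardboard core, 42 mm across, 100 mm tall, standing on the bay floor between lever and hanger, about 27 mm behind the middle of the printer; top 130 mm above the bench. Origin: centre of its underside. Leave alone.
- label_roll: New white label roll, 110 mm across, 100 mm tall, standing on the bench past the printer's rear end. Origin: centre of its underside. Leave alone.
- cleaning_pen: White pen with black cap, 130 x 14 x 15 mm, lying on the bench in front of the open bay. Origin: middle of its underside. Leave alone.
- sample_jar: Capped clear jar, 52 mm across, 70 mm tall, standing on the bench past the printer's rear end, beside the roll. Origin: centre of its underside. Leave alone.
- tube_rack: White rack of capped tubes, 205 x 95 x 110 mm, on the bench past the printer's front end. Origin: centre of its underside. Leave alone.

How it is judged:
At the end, for the whole second after the job is handed in: The lever rests within 0.08 rad of its end stop (joint above 0.92 of 1.0 rad), the roll guide within 5 mm of its outer stop (joint above 47 of 52 mm), and every loose thing is within 30 mm of where it began (value of joint head_lever above 0.92 rad and value of joint roll_guide above 0.047 m and distance of each of empty_core, label_roll, cleaning_pen, sample_jar, tube_rack from where it was at the start of the episode below 0.03 m); the robot touches nothing.
It fails at once if the printer's parts are pinched or forced with more than 60 N by the fingers (contact force between the fingers and printer above 60 N).
It fails at once if a loose thing on or around the printer is lifted, carried, toppled or pushed more than 30 mm (distance of any of empty_core, label_roll, cleaning_pen, sample_jar, tube_rack from where it was at the start of the episode above 0.03 m or angle between any of empty_core, label_roll, sample_jar, tube_rack's own z axis and vertical above 0.5 rad).
It also fails if it takes over 45 s, if anything falls off the work surface, if the arm or the gripper's body presses on something with over 40 N, if the wrist force passes 120 N, or if a joint passes its speed limit or range.

## Working session

There is one attempt and no reset: what is moved stays moved. The work goes in short steps, Python scripts to look and compute and a tool call to move; the robot and the scene stay as the last step left them, time stands still between calls to the robot, and variables do not carry over. Pictures are saved under pics/ and viewed, about 8 in all and at most 12, crops included, and the job is handed in when it is done.

Besides the shell and the picture viewer there is one more tool, called after "Emit:" as a command line: name --pt "numbers of a row" for each row, then --argument value for the rest. carry_out: Moves the arm, as the interface text tells. Its arguments: {"type":"object","properties":{"plan":{"type":"array"},"squeeze":{"type":"number"}},"required":["plan"]}

```bash
mkdir -p pics; cat > h.py <<'E'
from cell import arm
import numpy as np, cv2
def grab(n):
    im,d=arm.get_image(n); c=arm.get_calibration(n); return im,d,c
def save(n,im): cv2.imwrite('pics/'+n,cv2.cvtColor(im,cv2.COLOR_RGB2BGR))
def cloud(d,c):
    K=np.array(c['intrinsics']);R=cv2.Rodrigues(np.array(c['rvec'],float))[0];t=np.array(c['tvec']).ravel()
    v,u=np.indices(d.shape)
    P=np.stack([(u-K[0,2])/K[0,0]*d,(v-K[1,2])/K[1,1]*d,d],-1)
    W=(P-t)@R; W[d<=0]=np.nan; return W
E
python3 - <<'E'
from h import *
print(arm.observe())
for n in ['top','scene']:
    im,d,c=grab(n); save(n+'0.png',im); np.savez(n+'0.npz',im=im,W=cloud(d,c)); print(n,(d>0).mean(),c)
E
```

```text
{'clock': 0.0, 'joints': array([-1.36058781,  0.43521423,  0.02501932,  1.57411604, -0.01163079,
        1.13402138, -0.07511014]), 'dq': array([-0.00088646, -0.00125651,  0.00036862, -0.00069602, -0.00018325,
        0.00033544,  0.0020697 ]), 'joint_efforts': array([-4.48795718e-04, -6.67844152e+01,  9.84706990e-01, -3.14461577e+01,
       -6.06430555e-02,  4.31045028e-02,  1.57112772e-04]), 'position': array([0.19226513, 0.59424539, 0.29144355]), 'ee_rot': array([-4.89549425e-01, -3.10309823e+00,  2.52773891e-03]), 'force': array([-0.0645241 ,  0.79393868, -0.80654031]), 'ft_torque': array([-0.01162598, -0.02824758, -0.07276501]), 'width': 1.00134208116646}
top 0.99608203125 {'intrinsics': array([[433.15432382,   0.        , 317.15826747],
       [  0.        , 433.15432382, 196.25477882],
       [  0.        ,   0.        ,   1.        ]]), 'rvec': array([ 2.19831101, -2.1626046 ,  0.11524541]), 'tvec': array([-0.00446252,  0.57050285,  1.04907303])}
scene 0.995921875 {'intrinsics': array([[456.35687171,   0.        , 319.33941034],
       [  0.        , 456.35687171, 199.4867663 ],
       [  0.        ,   0.        ,   1.        ]]), 'rvec': array([ 2.48117381,  0.63829459, -0.18413336]), 'tvec': array([-0.49642159, -0.12478431,  1.33010712])}
```

View pics/top0.png

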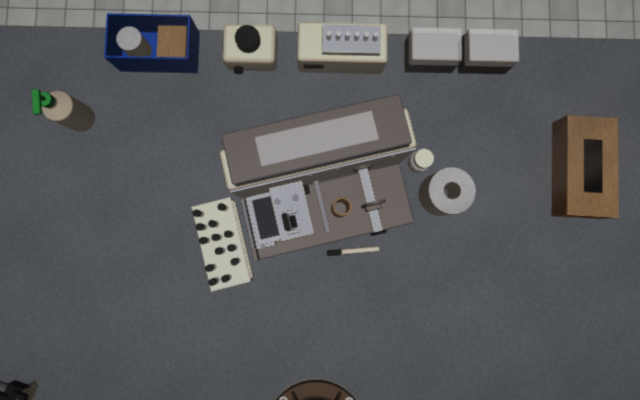

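View pics/scene0.png

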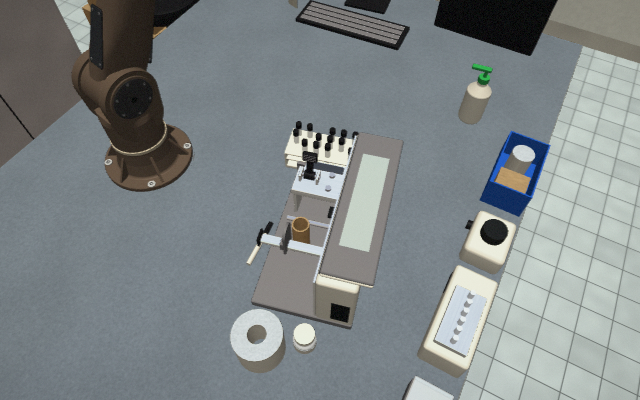

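The top view shows the printer turned slightly: lever at about px (291,222), guide at (373,204), core at (341,207), hanger from (365,170) to (378,233). The rack is on the left and the roll and jar on the right.

```bash
python3 - <<'E'
from h import *
D=np.load('top0.npz');W=D['W'];im=D['im']
z=W[...,2]
roi=np.zeros(z.shape,bool);roi[90:262,215:420]=1
def rect(m,n):
    p=W[m][:,:2].astype(np.float32); r=cv2.minAreaRect(p); print(n,len(p),np.round(r[0],4),np.round(r[1],4),round(r[2],2),'z',np.round(np.median(W[m][:,2]),4)); print(np.round(cv2.boxPoints(r),3).tolist()); return r
for lo,hi in [(.235,.26),(.02,.04)]:
    m=(roi&(z>lo)&(z<hi)).astype(np.uint8)
    n,l,s,_=cv2.connectedComponentsWithStats(m); k=1+s[1:,4].argmax(); rect(l==k,(lo,hi))
r2=np.zeros_like(roi);r2[155:245,350:395]=1
m=r2&(z>.165)&(z<.225); rect(m,'guide'); print(np.c_[np.argwhere(m),W[m]].round(3)[::4])
m=r2&(z>.135)&(z<.152); rect(m,'bar')
r3=np.zeros_like(roi);r3[185:245,255:315]=1
m=r3&(z>.18)&(z<.26); rect(m,'lever'); q=W[m]; print(np.c_[np.argwhere(m),q,im[m]].round(3)[q[:,2].argsort()][::4])
E
```

```text
(0.235, 0.26) 9605 [0.6652 0.0097] [0.1078 0.3701] 14.33 z 0.2475
[[0.5669999718666077, 0.17599999904632568], [0.6589999794960022, -0.18299999833106995], [0.7630000114440918, -0.15600000321865082], [0.671999990940094, 0.20200000703334808]]
(0.02, 0.04) 3528 [0.5216 0.0228] [0.1504 0.2851] 14.27 z 0.0311
[[0.414000004529953, 0.1420000046491623], [0.48399999737739563, -0.1340000033378601], [0.6299999952316284, -0.09700000286102295], [0.5590000152587891, 0.17900000512599945]]
guide 403 [ 0.5879 -0.12  ] [0.1066 0.1015] 14.28 z 0.2103
[[0.5239999890327454, -0.08399999886751175], [0.5490000247955322, -0.18199999630451202], [0.6520000100135803, -0.15600000321865082], [0.6269999742507935, -0.057999998331069946]]
[[ 1.55e+02  3.73e+02  6.39e-01 -1.06e-01  2.22e-01]
 [ 1.55e+02  3.77e+02  6.39e-01 -1.14e-01  2.22e-01]
 [ 1.55e+02  3.81e+02  6.40e-01 -1.23e-01  2.18e-01]
 [ 1.55e+02  3.85e+02  6.41e-01 -1.31e-01  2.17e-01]
 [ 1.55e+02  3.89e+02  6.41e-01 -1.40e-01  2.14e-01]
 [ 1.55e+02  3.94e+02  6.43e-01 -1.52e-01  2.07e-01]
 [ 1.56e+02  3.72e+02  6.37e-01 -1.03e-01  2.25e-01]
 [ 1.56e+02  3
[... 8392 characters left out ...]
0e+01 3.40e+01 3.30e+01]
 [2.18e+02 2.88e+02 5.07e-01 6.50e-02 2.39e-01 6.90e+01 6.50e+01 6.30e+01]
 [2.27e+02 2.89e+02 4.89e-01 6.20e-02 2.39e-01 4.60e+01 4.40e+01 4.20e+01]
 [2.25e+02 2.85e+02 4.93e-01 7.00e-02 2.39e-01 3.50e+01 3.20e+01 3.20e+01]
 [2.17e+02 2.86e+02 5.09e-01 6.90e-02 2.39e-01 3.80e+01 3.50e+01 3.50e+01]
 [2.15e+02 2.86e+02 5.12e-01 6.90e-02 2.40e-01 4.30e+01 4.20e+01 4.10e+01]
 [2.27e+02 2.86e+02 4.89e-01 6.80e-02 2.40e-01 3.20e+01 3.20e+01 3.10e+01]
 [2.23e+02 2.86e+02 4.97e-01 6.80e-02 2.40e-01 3.80e+01 3.60e+01 3.60e+01]
 [2.27e+02 2.88e+02 4.89e-01 6.40e-02 2.41e-01 3.70e+01 3.40e+01 3.60e+01]
 [2.21e+02 2.84e+02 5.00e-01 7.20e-02 2.41e-01 3.00e+01 3.00e+01 2.90e+01]]
```

Printer yaw is about 0.25 rad, with its origin near (0.580, -0.012). The measured lever tip and guide match that. I'll move with closed fingers to the front side of the lever, staying high, with the tool y axis along the printer's y.

Emit:
carry_out --pt "0 0 5 0.1 0" --pt "5 -8 5 0.2 0" --pt "8 -12 5 0.3 0" --pt "11 -17 5 0.4 0" --pt "14 -22 5 0.5 0" --pt "17 -27 5 0.563 0" --pt "20 -32 5 0.563 0" --pt "23 -37 5 0.563 0" --pt "26 -42 5 0.563 0" --pt "29.5 -47.5 5 0.563 0" --pt "29.5 -47.5 5 0.563 0" --pt "29.5 -47.5 5 0.563 0" --pt "29.5 -47.5 5 0.563 0" --pt "29.5 -47.5 5 0.563 0" --pt "29.5 -47.5 5 0.563 0" --pt "29.5 -47.5 5 0.563 0" --squeeze 5

```text
clock: 1.7
position: [0.4864, 0.1211, 0.3413]
ee_rot: [0.396, -3.116, 0.001]
force: [1.4, 0.8, -0.0]
width: 0.008
```

```bash
cat >> h.py <<'E'
O=np.array([.5804,-.012]);th=.2501
def toP(p): # world->printer
    d=np.asarray(p)[...,:2]-O; c,s=np.cos(th),np.sin(th)
    return np.stack([c*d[...,0]+s*d[...,1],-s*d[...,0]+c*d[...,1]],-1)
def wcloud():
    s=arm.observe(); im,d=arm.get_image('wrist'); c=arm.get_calibration('wrist'); K=np.array(c['intrinsics']);T=np.array(c['tool_from_camera'])
    v,u=np.indices(d.shape)
    P=np.stack([(u-K[0,2])/K[0,0]*d,(v-K[1,2])/K[1,1]*d,d],-1)
    R=cv2.Rodrigues(s['ee_rot'])[0]
    W=(P@T[:3,:3].T+T[:3,3])@R.T+s['position']; W[d<=0]=np.nan
    return im,W,s
E
python3 - <<'E'
from h import *
im,W,s=wcloud(); save('w1.png',im); np.savez('w1.npz',im=im,W=W)
print('tcp in printer',toP(s['position']))
im,d,c=grab('scene'); save('s1.png',im[80:380,200:440].repeat(2,0).repeat(2,1))
E
```

```text
tcp in printer [-0.05809117  0.15224686]
```

View pics/w1.png

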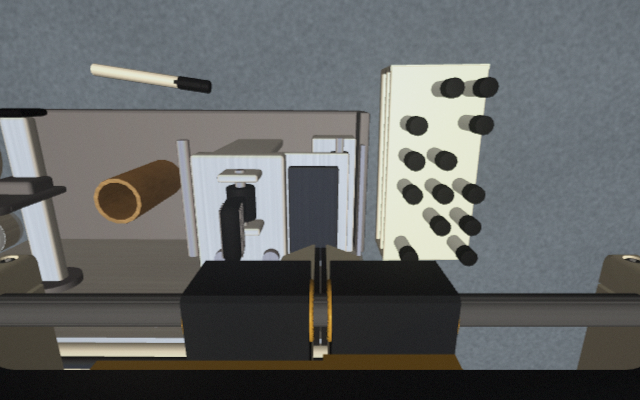

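View pics/s1.png

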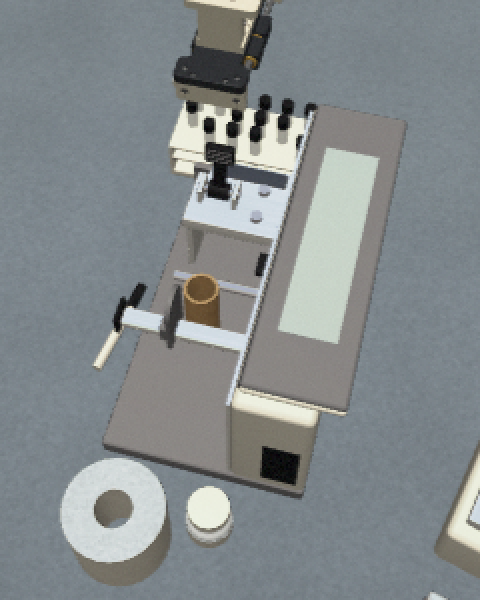

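The wrist view shows the lever paddle at about (232,225), the closed fingers at (320,270) on its front side, and the guide at the left edge around (30,190). The scene view shows nothing disturbed. Next I'll check the lever and guide positions from the wrist depth.

```bash
python3 - <<'E'
from h import *
D=np.load('w1.npz');W=D['W'];P=np.concatenate([toP(W),W[...,2:]],-1)
m=np.zeros(P.shape[:2],bool);m[180:262,215:262]=1;m&=(P[...,2]>.2)&(P[...,2]<.26)
print('lever',np.nanmin(P[m],0),np.nanmax(P[m],0),np.median(P[m],0))
m[:]=0;m[150:260,0:75]=1;m&=(P[...,2]>.17)&(P[...,2]<.23)
print('guide',m.sum(),np.nanpercentile(P[m],[2,50,98],axis=0))
d=np.load('top0.npz')['W']; Q=np.concatenate([toP(d),d[...,2:]],-1)
m=(abs(Q[...,0]+.06)<.03)&(abs(Q[...,1]+.09)<.035)&(Q[...,2]>.19)
print('guide top cam',np.nanpercentile(Q[m],[2,50,98],axis=0))
m=(abs(Q[...,0]+.055)<.04)&(abs(Q[...,1]-.09)<.04)&(Q[...,2]>.225)
print('lever top cam',np.nanpercentile(Q[m],[2,50,98],axis=0))
E
```

```text
lever [-0.0759093   0.09047793  0.21315931] [-0.04133145  0.10478689  0.23774076] [-0.06124519  0.09980681  0.23473117]
guide 408 [[-0.06325424 -0.08474699  0.17058335]
 [-0.06180626 -0.06796961  0.18240125]
 [-0.05742523 -0.06604711  0.19663332]]
guide top cam [[-0.06405249 -0.11001325  0.19359493]
 [-0.06122131 -0.0867273   0.21200725]
 [-0.05806652 -0.06686077  0.21750365]]
lever top cam [[-0.0749207   0.09170225  0.22705318]
 [-0.05813822  0.09778689  0.23703649]
 [-0.04156733  0.10465381  0.24100954]]
```

Emit:
carry_out --pt "0 0 -3 0 0" --pt "0 0 -5.9 0 0" --pt "0 0 -5.9 0 0" --pt "0.4 -1.55 -5.9 0 0" --pt "0.67 -2.62 -5.9 0 0" --pt "0.89 -3.49 -5.8 0 0" --pt "1.02 -3.97 -5.7 0 0" --pt "1.14 -4.46 -5.6 0 0" --pt "1.24 -4.85 -5.6 0 0" --pt "1.34 -5.23 -5.6 0 0" --pt "1.43 -5.57 -5.7 0 0" --pt "1.51 -5.91 -5.7 0 0" --pt "1.51 -5.91 -5.7 0 0"

```text
clock: 3.1
position: [0.5021, 0.0606, 0.2847]
ee_rot: [-0.394, 3.116, -0.003]
force: [0.2, -0.2, -0.0]
width: 0.007
```

```bash
python3 - <<'E'
from h import *
im,W,s=wcloud(); print(s['position'],toP(s['position']),s['force'])
save('w2.png',im[100:300,130:450].repeat(2,0).repeat(2,1)); np.savez('w2.npz',W=W,im=im)
im,d,c=grab('scene'); save('s2.png',im[130:230,240:360].repeat(4,0).repeat(4,1))
E
```

```text
[0.50208703 0.06058956 0.28469873] [-0.05791049  0.08971366] [ 0.16433116 -0.23307603 -0.02979198]
```

View pics/w2.png

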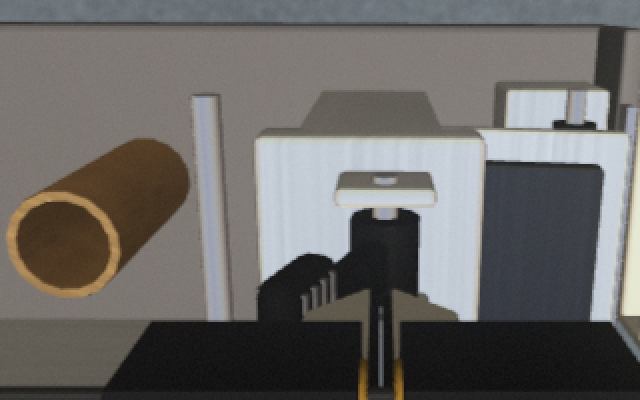

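The view shows the lever leaning rearward at about the first notch, with the fingertips behind it on the front side and no residual force. Continuing along the arc.

Emit:
carry_out --pt "0.1 -0.39 -0.1 0 0" --pt "0.2 -0.78 -0.3 0 0" --pt "0.32 -1.26 -0.5 0 0" --pt "0.42 -1.65 -0.7 0 0" --pt "0.5 -1.94 -0.9 0 0" --pt "0.57 -2.23 -1.1 0 0" --pt "0.62 -2.42 -1.2 0 0" --pt "0.62 -2.42 -1.2 0 0"

```text
clock: 4.0
position: [0.5081, 0.0363, 0.2722]
ee_rot: [0.394, -3.116, 0.003]
force: [0.6, -0.3, 0.8]
width: 0.004
```

```bash
python3 - <<'E'
from h import *
im,W,s=wcloud(); print(s['position'],toP(s['position']),s['force'])
np.savez('w3.npz',W=W,im=im)
sc,d,c=grab('scene'); Ws=cloud(d,c)
Q=np.concatenate([toP(Ws),Ws[...,2:]],-1)
m=(abs(Q[...,0]+.055)<.03)&(Q[...,1]>.0)&(Q[...,1]<.09)&(Q[...,2]>.16)&(sc.max(-1)<70)
print('lever scene',m.sum(),np.nanpercentile(Q[m],[2,50,98],axis=0) if m.any() else 0)
a=im[100:300,130:450].repeat(2,0).repeat(2,1); b=sc[140:220,250:378].repeat(5,0).repeat(5,1)
save('w3.png',a); save('s3.png',b)
E
```

```text
[0.50805117 0.03630118 0.27218766] [-0.05814331  0.06470482] [ 0.55193647 -0.31221336  0.769088  ]
lever scene 3713 [[-0.08347711  0.00771029  0.29697393]
 [-0.05315117  0.02368158  0.51348343]
 [-0.02596195  0.05234226  0.62840531]]
```

View pics/w3.png

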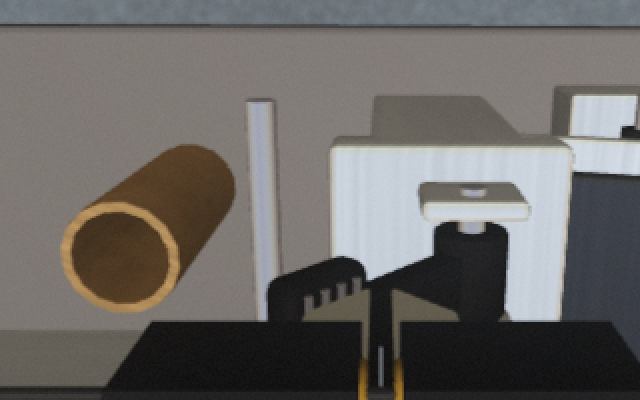

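```bash
python3 - <<'E'
from h import *
for f in ['w2','w3']:
    D=np.load(f+'.npz');W=D['W'];im=D['im']; P=np.concatenate([toP(W),W[...,2:]],-1)
    m=np.zeros(P.shape[:2],bool);m[225:262,255:320]=1
    m&=(P[...,2]>.17)&(P[...,2]<.25)&(P[...,0]>-.08)&(P[...,0]<-.03)&(im.max(-1)<60)
    q=P[m]; print(f,len(q),np.nanpercentile(q,[1,50,99],axis=0).round(4).tolist())
    # side-edge row of points: upper envelope in y bins
    for y in np.arange(.02,.1,.006):
        k=q[abs(q[:,1]-y)<.003]
        if len(k)>3: print(round(y,3),len(k),k[:,2].min().round(4),k[:,2].max().round(4))
E
```

```text
w2 1369 [[-0.0758, 0.0625, 0.1801], [-0.0699, 0.0736, 0.2209], [-0.0534, 0.0885, 0.2333]]
0.062 117 0.2255 0.2331
0.068 395 0.2126 0.2338
0.074 322 0.1917 0.2352
0.08 238 0.1807 0.2159
0.086 297 0.1705 0.2361
w3 1014 [[-0.076, 0.0393, 0.1926], [-0.0729, 0.0494, 0.2134], [-0.0627, 0.0636, 0.22]]
0.038 81 0.2125 0.2184
0.044 332 0.2079 0.2216
0.05 249 0.2012 0.2217
0.056 206 0.1991 0.2121
0.062 146 0.1894 0.2231
```

Lean is about 0.72 rad, so the joint is near 0.84. The finger tips taper, so the contact is roughly 3.5 mm from the centre line. About 10 mm more to go.

Emit:
carry_out --pt "0.07 -0.29 -0.1 0 0" --pt "0.12 -0.48 -0.2 0 0" --pt "0.17 -0.68 -0.2 0 0" --pt "0.22 -0.87 -0.2 0 0" --pt "0.25 -0.97 -0.2 0 0" --pt "0.25 -0.97 -0.2 0 0"

```text
clock: 4.7
position: [0.5104, 0.0269, 0.2704]
ee_rot: [0.394, -3.116, 0.003]
force: [-0.3, 1.5, 0.1]
width: 0.009
```

```bash
cat > lev.py <<'E'
from h import *
im,W,s=wcloud(); print(s['clock'],s['position'],toP(s['position']),s['force'])
P=np.concatenate([toP(W),W[...,2:]],-1)
m=np.zeros(P.shape[:2],bool);m[200:262,200:400]=1
m&=(P[...,2]>.17)&(P[...,2]<.25)&(P[...,0]>-.08)&(P[...,0]<-.03)&(im.max(-1)<60)
q=P[m]; 
for y in np.arange(.024,.1,.004):
    k=q[abs(q[:,1]-y)<.002]
    if len(k)>3: print(round(y,3),len(k),k[:,2].min().round(4),k[:,2].max().round(4))
E
python3 lev.py
```

```text
4.7 [0.51044873 0.02692697 0.27039286] [-0.05814046  0.05502886] [-0.34512925  1.47465372  0.07494252]
0.032 51 0.2068 0.2113
0.036 212 0.2039 0.2208
0.04 173 0.2027 0.2135
0.044 151 0.198 0.2106
0.048 140 0.1955 0.2072
0.052 187 0.1947 0.2205
0.056 166 0.1863 0.2196
0.06 60 0.1841 0.194
0.064 103 0.181 0.1927
0.068 127 0.1786 0.19
0.072 159 0.1735 0.1865
0.076 195 0.1716 0.1837
0.08 216 0.17 0.1801
0.084 282 0.1701 0.1768
0.088 308 0.1701 0.176
0.092 284 0.1702 0.1762
0.096 249 0.1704 0.1746
0.1 26 0.17 0.1714
```

Emit:
carry_out --pt "0.04 -0.15 0 0 0" --pt "0.07 -0.29 0 0 0" --pt "0.1 -0.39 0 0 0" --pt "0.1 -0.39 0 0 0"

```text
clock: 5.15
position: [0.5109, 0.0258, 0.2704]
ee_rot: [0.398, -3.115, -0.002]
force: [-3.3, 10.0, 2.2]
width: 0.003
```

```bash
python3 lev.py | head -8
```

```text
5.15 [0.51089426 0.02576569 0.27039197] [-0.05799622  0.05379344] [-3.25869004 10.0020333   2.22842299]
0.032 73 0.2052 0.2111
0.036 204 0.2039 0.2204
0.04 160 0.202 0.2129
0.044 150 0.1985 0.2101
0.048 132 0.1952 0.2214
0.052 220 0.1928 0.2186
0.056 124 0.1874 0.2192
```

10 N with only 1.2 mm of travel means the end stop is reached. Next I back off, lift, and go over to the inner side of the guide.

Emit:
carry_out --pt "-0.2 0.8 0 0 0" --pt "-0.37 1.45 0 0 0" --pt "-0.37 1.45 3 0 0" --pt "-0.37 1.45 5.5 0 0" --pt "0.8 -1.5 5.5 0 0" --pt "2 -5 5.5 0 0" --pt "4 -9 5.5 0 0" --pt "6.27 -13.24 5.5 0 0" --pt "6.27 -13.24 5.5 0 0" --pt "6.27 -13.24 5.5 0 0"

```text
clock: 6.2
position: [0.5736, -0.108, 0.3249]
ee_rot: [0.394, -3.115, -0.001]
force: [1.1, 0.3, 0.1]
width: 0.009
```

```bash
python3 - <<'E'
from h import *
print(arm.get_calibration('wrist')['tool_from_camera'])
im,W,s=wcloud(); print(s['clock'],s['position'],toP(s['position']),s['force']); save('w4.png',im)
P=np.concatenate([toP(W),W[...,2:]],-1)
m=(P[...,0]<-.04)&(P[...,0]>-.1)&(abs(P[...,1]+.09)<.03)&(P[...,2]>.18)&(P[...,2]<.225)
print(m.sum(),np.nanpercentile(P[m],[2,50,98],axis=0))
m=(P[...,0]<-.03)&(P[...,0]>-.08)&(P[...,1]>.02)&(P[...,1]<.1)&(P[...,2]>.17)&(P[...,2]<.24)&(im.max(-1)<60)
q=P[m];print('lever',len(q), np.nanpercentile(q,[1,50,99],axis=0) if len(q) else '')
E
```

```text
[[ 8.29803292e-04 -9.58224416e-01 -2.86016222e-01  7.74978030e-02]
 [ 9.99999529e-01  6.51145855e-04  7.19746042e-04 -5.69402971e-04]
 [-5.03439953e-04 -2.86016685e-01  9.58224505e-01 -9.11549946e-02]
 [ 0.00000000e+00  0.00000000e+00  0.00000000e+00  1.00000000e+00]]
6.2 [ 0.57362181 -0.10800983  0.32493559] [-0.03032982 -0.09134514] [1.1076067  0.2866869  0.13781864]
1325 [[-0.06336462 -0.1108813   0.18168052]
 [-0.06285017 -0.08997398  0.20538972]
 [-0.05761324 -0.06920782  0.21376232]]
lever 2354 [[-0.07564981  0.03172315  0.17101516]
 [-0.05999191  0.04602552  0.20416179]
 [-0.04247038  0.09612869  0.21335563]]
```

View pics/w4.png

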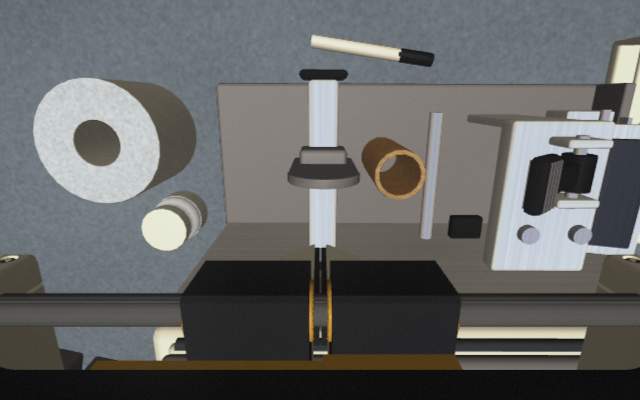

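The lever has stayed folded back at (555,180). The fingers sit inside the guide (323,175), in line with the hanger. Now I go down and push the guide outward.

Emit:
carry_out --pt "0 0 -3.5 0 0" --pt "0 0 -6.9 0 0" --pt "0 0 -6.9 0 0" --pt "-0.97 -0.25 -6.9 0 0" --pt "-1.5 -0.37 -6.9 0 0" --pt "-1.94 -0.5 -6.9 0 0" --pt "-2.4 -0.62 -6.9 0 0" --pt "-2.9 -0.74 -6.9 0 0" --pt "-3.4 -0.87 -6.9 0 0" --pt "-3.9 -0.99 -6.9 0 0" --pt "-4.36 -1.11 -6.9 0 0" --pt "-4.85 -1.24 -6.9 0 0" --pt "-5.3 -1.36 -6.9 0 0" --pt "-5.6 -1.44 -6.9 0 0" --pt "-5.8 -1.49 -6.9 0 0" --pt "-5.8 -1.49 -6.9 0 0"

```text
clock: 7.85
position: [0.5149, -0.1214, 0.2559]
ee_rot: [0.397, -3.114, -0.003]
force: [0.3, -0.1, -0.5]
width: 0.006
```

```bash
cat > g.py <<'E'
from h import *
im,W,s=wcloud(); print(s['clock'],s['position'],toP(s['position']),s['force'])
P=np.concatenate([toP(W),W[...,2:]],-1)
m=(P[...,0]<-.06)&(P[...,0]>-.125)&(abs(P[...,1]+.09)<.03)&(P[...,2]>.18)&(P[...,2]<.225)
print(m.sum(),np.nanpercentile(P[m],[2,50,98],axis=0))
E
python3 g.py
```

```text
7.85 [ 0.51492192 -0.12143934  0.25585166] [-0.09052723 -0.08982855] [ 0.30064848 -0.06385614 -0.50646212]
3641 [[-0.10819995 -0.1104238   0.18119614]
 [-0.1075941  -0.09018237  0.20285095]
 [-0.0999569  -0.06918708  0.22051623]]
```

Emit:
carry_out --pt "-0.1 -0.02 0 0 0" --pt "-0.2 -0.05 0 0 0" --pt "-0.3 -0.07 0 0 0" --pt "-0.4 -0.1 0 0 0" --pt "-0.4 -0.1 0 0 0"

```text
clock: 8.4
position: [0.513, -0.1218, 0.256]
ee_rot: [-0.399, 3.115, 0.002]
force: [10.6, 0.7, -6.9]
width: 0.002
```

```bash
python3 g.py
```

```text
8.4 [ 0.51304552 -0.12177219  0.25595493] [-0.09242764 -0.08968663] [10.60916683  0.65195594 -6.86808849]
3595 [[-0.10950978 -0.11060959  0.1810909 ]
 [-0.10887785 -0.09014057  0.20235482]
 [-0.10167324 -0.06917212  0.22043375]]
```

The outer stop is reached: 10.6 N and the guide no longer moves. Backing off and lifting clear.

Emit:
carry_out --pt "0.8 0.2 0 0 0" --pt "1.94 0.5 0 0 0" --pt "1.94 0.5 4 0 0" --pt "1.94 0.5 9 0 0" --pt "1.94 0.5 14 0 0" --pt "-3 0.5 17 0 0" --pt "-8 0.5 17 0 0" --pt "-12 0.5 17 0 0" --pt "-15 0.5 17 0 0" --pt "-15 0.5 17 0 0" --pt "-15 0.5 17 0 0" --pt "-15 0.5 17 0 0"

```text
clock: 9.65
position: [0.3641, -0.1166, 0.426]
ee_rot: [-0.399, 3.115, 0.001]
force: [0.7, -0.4, -0.5]
width: 0.005
```

```bash
python3 - <<'E'
from h import *
print(arm.observe()['clock'],arm.observe()['position'],arm.observe()['force'])
im,d,c=grab('scene'); W=cloud(d,c); Q=np.concatenate([toP(W),W[...,2:]],-1)
save('s5.png',im[80:380,200:440].repeat(2,0).repeat(2,1))
t,dt,ct=grab('top'); Wt=cloud(dt,ct); Qt=np.concatenate([toP(Wt),Wt[...,2:]],-1)
save('t5.png',t[80:300,180:500].repeat(2,0).repeat(2,1))
for n,q,i in (('scene',Q,im),('top',Qt,t)):
    m=(q[...,0]<-.04)&(q[...,0]>-.118)&(abs(q[...,1]+.09)<.03)&(q[...,2]>.18)&(q[...,2]<.225)
    print(n,'guide',m.sum(),np.nanpercentile(q[m],[2,50,98],axis=0).round(4).tolist() if m.any() else '')
    m=(abs(q[...,0]+.058)<.025)&(q[...,1]>.02)&(q[...,1]<.12)&(q[...,2]>.185)&(q[...,2]<.25)
    print(n,'lever',m.sum(),np.nanpercentile(q[m],[2,50,98],axis=0).round(4).tolist() if m.any() else '')
E
```

```text
9.65 [ 0.36412998 -0.11655186  0.42600228] [ 0.70192143 -0.430143   -0.4689135 ]
scene guide 129 [[-0.1079, -0.111, 0.1808], [-0.1027, -0.0944, 0.2008], [-0.1012, -0.0675, 0.2147]]
scene lever 128 [[-0.0721, 0.0329, 0.1865], [-0.0552, 0.0398, 0.2096], [-0.0392, 0.0707, 0.2158]]
top guide 67 [[-0.1095, -0.108, 0.188], [-0.1067, -0.0853, 0.212], [-0.1038, -0.0669, 0.217]]
top lever 263 [[-0.0753, 0.0332, 0.1868], [-0.0588, 0.0479, 0.2084], [-0.0418, 0.0725, 0.2165]]
```

View pics/s5.png

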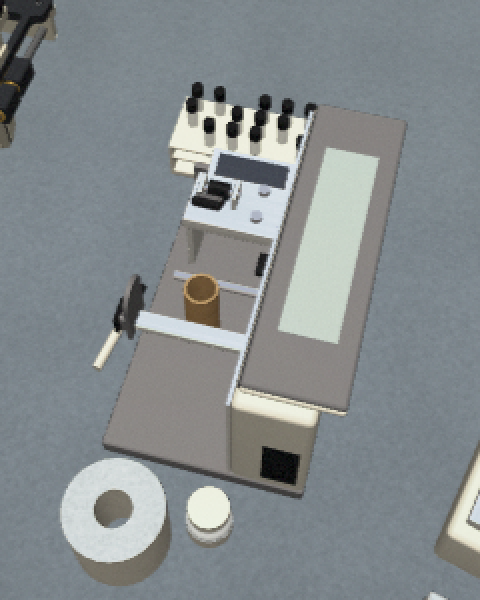

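View pics/t5.png

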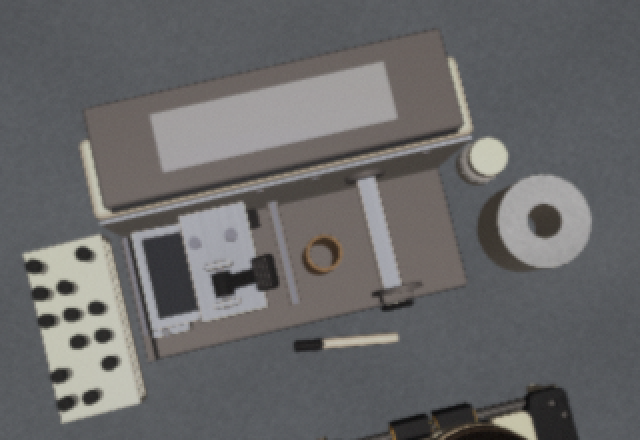

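Both parts look right, but the guide moved about 45 mm rather than 52 mm. I'll check its distance from the wall, which should be 130 mm at the stop.

```bash
python3 - <<'E'
from h import *
for n in ('top','scene'):
    im,d,c=grab(n); W=cloud(d,c); q=np.concatenate([toP(W),W[...,2:]],-1)
    m=(abs(q[...,1]+.04)<.03)&(q[...,2]>.06)&(q[...,2]<.2)&(q[...,0]>0)&(q[...,0]<.06)
    print(n,'wall',m.sum(),np.nanpercentile(q[m],[5,50,95],axis=0).round(4)[:,0] if m.any() else '')
    m=(abs(q[...,1]+.09)<.02)&(q[...,2]>.14)&(q[...,2]<.165)&(q[...,0]<-.095)&(q[...,0]>-.14)
    print(n,'endplate',np.nanpercentile(q[m],[2,50,98],axis=0).round(4).tolist())
    m=(q[...,2]>.02)&(q[...,2]<.035)&(abs(q[...,1]+.15)<.03)&(q[...,0]<0)&(q[...,0]>-.16)
    print(n,'floor edge',np.nanpercentile(q[m][:,0],[.5,2]).round(4))
D=np.load('top0.npz')['W']; q=np.concatenate([toP(D),D[...,2:]],-1)
m=(abs(q[...,1]+.04)<.03)&(q[...,2]>.06)&(q[...,2]<.2)&(q[...,0]>0)&(q[...,0]<.06); print(np.nanmedian(q[m][:,0]))
E
```

```text
top wall 211 [0.0258 0.0262 0.0266]
top endplate [[-0.1272, -0.1042, 0.1437], [-0.1161, -0.0883, 0.157], [-0.0956, -0.0727, 0.1649]]
top floor edge [-0.1233 -0.1213]
scene wall 0 
scene endplate [[-0.1248, -0.1089, 0.1404], [-0.1026, -0.0956, 0.1524], [-0.0956, -0.0731, 0.1633]]
scene floor edge [-0.1214 -0.1191]
0.026250029817259296
```

The wall is at +26 mm in my frame, so the guide face is about 128–129 mm from it (130 mm at the stop, 125 mm needed). The guide simply started about 6 mm out. Handing in.

```bash
python3 -c "
from h import *
print(arm.sign_off())"
```

```text
the job is handed in; nothing more can be done
None
```

I pushed the print-head lever past its notch to the end stop and the roll guide out to its outer stop, both with closed fingertips. I handed in at about 10 s on the robot's clock, and the hand-in gave no verdict.

- **Lever:** I pushed until it stopped moving at about 11 N. After I withdrew, its tip stood where it should for a joint angle of about 1.0 rad, and two cameras agreed.
- **Roll guide:** it stopped moving at about 13 N at the wrist. Its inner face then measured 128–129 mm from the housing wall, against 130 mm at the stop and 125 mm needed. It moved only about 45 mm rather than 52 mm. From the wall distance, I think it started about 6 mm out.
- **Everything else:** the core, label roll, jar, pen and rack looked unmoved and upright in the last scene and top pictures. I judged that by eye and did not measure it. The arm was clear of everything, and wrist force read under 1 N.
- **Disagreements:** my printer frame was about 3–4 mm off along its x axis, so I used the distance from the wall for the guide. A first attempt to read the lever from the scene camera picked up the robot arm instead, so I ignored it.

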